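# Empty the battery charger on the shop counter and put the flat pack on charge

## Task

The battery packs standing in the charger on the shop counter are full. First switch the charger off (lever all the way towards the robot), then free each pack by pinching its two sprung tabs together, lift it out and stand it upright in the steel tray. When all of them are in the tray, pick the flat pack out of the wooden crate and snap it right down into the charger's end bay, the one beside the grey switch box, so that both tabs spring out and lock. Last, switch the charger on again (lever all the way over, away from the robot). Leave the other things in the crate and on the counter alone.

Things in the scene. Friction and masses are not known exactly. Their poses are not given: they have to be found in the camera images.
- pack1_mid (a point): Centre (half-way up) of a full battery pack (any of pack1 to 4 may be absent), snapped into a charger bay at the start. All packs, the flat one too, are alike: black, 94 mm tall, 0.36 kg, z up, x from tab to tab. Foot 57 (x) by 50 (y) by 28 mm high; above it a slim core 30 (x) by 46 mm with a 36 by 50 mm cap, and a grey sprung tab at its +x and at its -x side
- pack2_mid (a point): Centre of another full pack. Tabs of every pack: upright plates 34 mm wide (y), 6 mm thick, 30 to 88 mm above the pack's underside; 58 mm over their outer faces when free, 44 mm when both are pinched home. At each plate's foot, 30 to 38 mm up, a nose sticks out 7 mm more (72 mm over both, 58 mm pinched) and catches under the charger's lip
- pack3_mid (a point): Centre of another full pack. To free any pack, pinch its tabs along its x with the fingers above the lips (pinch at about 75 mm above the underside; the lips reach 55 mm), lift it straight up, and carry it pinched. Each tab needs 2.5 N to start and 6 N at its stop, so any firm grip pinches it home and holds the pack
- pack4_mid (a point): Centre of another full pack, like pack1
- flatpack_mid (a point): Centre (half-way up) of the flat battery pack, built just like the full ones. It stands upright in the wooden crate among lower things, the only pack there. Lowered pinched into the bay and let go there, its tabs spring out under the lips and lock it
- flatpack_tab_a (a joint): Travel of the flat pack's +x tab: 0 sprung out, 0.007 m pinched home
- flatpack_tab_b (a joint): Travel of the flat pack's -x tab: 0 sprung out, 0.007 m pinched home
- bay1 (a point): Centre of the floor of the end bay beside the switch box (40 mm wide, 60 high, beyond bay1). The fixed white charger, 94 (x) by 285 mm (y), 63 mm high, has four bays in a row along its y, 68 mm apart, bay1 at the +y end. Bay inside: 62 (x) by 55 mm (y), ridges slanted on top to guide a pack; floor 8 mm above the counter. A pack that is home stands on it, centre 47 mm above this point, x along the charger's x
- bay2 (a point): Centre of the floor of the second bay, same axes as bay1. Along both long sides of the charger, over all bays, runs a lip, underside 39 mm, top 47 mm and ridge 55 mm above the bay floors, which locks the packs' noses
- bay3 (a point): Centre of the floor of bay 3 of the charger, counted from the switch box, same axes as bay1
- bay4 (a point): Centre of the floor of bay 4 of the charger, counted from the switch box, same axes as bay1
- switch (a joint): Toggle lever on the grey switch box at the end of the charger; 0 leaning 0.5 rad to the charger's -x side (towards the robot) is off, 1.0 rad leaning 0.5 rad to +x is on. It starts on, stays where it is left, and moves with about 1.5 N at the tip
- switch_tip (a point): Centre of the round black knob, 20 mm across, at the tip of the lever, 45 mm from its pivot; the pivot lies 56 mm above the counter on the middle of the switch box (60 mm high), 61 mm from bay1's middle along the charger's +y. Push the knob along the charger's x
- tray_in (a point): Centre of the inner floor of the shallow steel tray, fixed on the counter: inside 232 mm (x) by 202 mm (y), floor 4 mm thick, rim 30 mm above it. Room for four standing packs, two by two (about 110 mm apart in x, 96 in y), with their x along the tray's x. A pack standing in it has its centre 47 mm above this point
- crate_in (a point): Centre of the inner floor of the low wooden slatted crate, fixed on the counter: inside 240 mm (x) by 260 mm (y), rim 40 mm above this floor. It holds the flat pack and three lower things (up to 42 mm high).
- adapter: Black power adapter 80 x 52 x 40 mm lying in the crate; origin under its centre. Not a pack: stays in the crate
- taperoll: Empty cardboard tape roll 86 mm across, 40 mm high, lying flat in the crate; origin under its centre. Stays in the crate
- cardbox: Closed card box 85 x 60 x 42 mm in the crate; origin under its centre. Stays in the crate
- calculator: Grey calculator 130 x 85 x 17 mm lying between tray and crate; bystander
- sauce: Amber bottle 56 mm across, 170 mm tall, at the right beyond the crate or tray; bystander
There are look-alikes about, which are no part of the job. Leave any pink look-alike of the part that bears flatpack_mid alone. Leave any red or turquoise look-alike of the part that bears pack3_mid alone.

How it is judged (in metres and radians):
On the way, in this order (a step that is already met when the one before it is completed fails the run):
1. the charger is switched off (value of joint switch below 0.2 rad), for 0.2 s.
2. every full pack stands upright in the tray (x of pack1_mid in the frame of tray_in between -0.1 and 0.1 m and y of pack1_mid in the frame of tray_in between -0.085 and 0.085 m and z of pack1_mid in the frame of tray_in between 0.037 and 0.055 m and angle between each of pack1_mid, pack2_mid, pack3_mid, pack4_mid's own z axis and vertical below 0.2 rad and x of pack2_mid in the frame of tray_in between -0.1 and 0.1 m and y of pack2_mid in the frame of tray_in between -0.085 and 0.085 m and z of pack2_mid in the frame of tray_in between 0.037 and 0.055 m and x of pack3_mid in the frame of tray_in between -0.1 and 0.1 m and y of pack3_mid in the frame of tray_in between -0.085 and 0.085 m and z of pack3_mid in the frame of tray_in between 0.037 and 0.055 m and x of pack4_mid in the frame of tray_in between -0.1 and 0.1 m and y of pack4_mid in the frame of tray_in between -0.085 and 0.085 m and z of pack4_mid in the frame of tray_in between 0.037 and 0.055 m), for 0.2 s.
3. the flat pack is home in the end bay beside the switch box, both tabs sprung out (z of flatpack_mid in the frame of bay1 between 0.04 and 0.0505 m and horizontal distance between flatpack_mid and bay1 below 0.008 m and angle between flatpack_mid's own z axis and vertical below 0.1 rad and value of joint each of flatpack_tab_a, flatpack_tab_b below 0.003 m), for 0.2 s.
4. the charger is switched on again (value of joint switch above 0.8 rad), for 0.2 s.
At the end, for the whole second after the job is handed in: Every full pack stands upright (within 0.2 rad) on the tray's floor, its centre inside the rim; the flat pack stands at rest on the floor of the bay beside the switch box (within 3.5 mm of fully down and 8 mm sideways), both its tabs sprung out to within 3 mm; the switch lever is on (above 0.8 rad) (all of step 2 and all of step 3 and value of joint switch above 0.8 rad and linear speed of flatpack below 0.02 m/s); the robot touches nothing.
It fails at once if a bystander on the counter is moved by more than 4 cm (distance of any of calculator, sauce from where it was at the start of the episode above 0.04 m).
It fails at once if another thing is taken out of the crate (horizontal distance between any of adapter, taperoll, cardbox and crate_in above 0.18 m).
Of pack1, pack2, pack3, pack4 only 3 to 4 are there at a start; the rules pass over those that are not, and their reading is None.
At some moment in a run one of flatpack, adapter, cardbox may be knocked a few centimetres aside while the robot is not near it.
It also fails if it takes over 210 s, if anything falls off the work surface, if the arm or the gripper's body presses on something with over 40 N, if the wrist force passes 120 N, or if a joint passes its speed limit or range.

## Robot

A 6-joint arm with a two-finger parallel gripper is mounted at the origin on the work surface. World frame = base frame: x ahead of the robot, y to its left, z up, the work surface at z = 0. Lengths are in mm, angles in rad, forces in N, time in s.
With the tool pointing down it reaches from about 400 to 925 mm from the base axis. Payload 3.4 kg.
Tool frame: the origin (TCP) lies between the finger pads; the fingertips stand 17 mm ahead of it and the grasp point (between the pads) lies 2 mm behind it; z points along the fingers, y is the line along which they close (so a half turn about z gives the same grasp; the last joint's range is limited). The gripper opens to 85 mm and grips with 20 to 120 N. Pads are 22 mm wide; open, the fingers measure 114 mm over their backs; the gripper's body (76 mm by 85 mm) begins 54 mm behind the grasp point. The pads swing forward as they close: fully open they stand 13 mm farther back than shut.
Start: joints at [-1.379, 0.307, 1.506, -0, 1.328, -0.073], TCP at [151.017, -554.82, 248.305] pointing down, gripper open.
Joint ranges: [-3.12, 3.12], [-1.05, 2.28], [0.14, 2.33], [-1.42, 4.57], [0.1, 2.73], [-2.68, 2.68]. Speed limits (rad/s): [2.57, 2.57, 3.14, 3.14, 3.14, 3.14].

## Interface

Orientations are given as a unit quaternion [x, y, z, w].
In Python, from cell import robot, planner, snapshot, camera_params, workorder gives the robot as it stands. The module is installed in compiled form; this text tells all that it offers. Calls block until the motion is done:
- robot.reach(position, orientation): joint-space move of the TCP to a pose.
- robot.servo_line(position, velocity=150, frame=None, until_force=None): straight line of the TCP; frame=None keeps the orientation; velocity is the mean speed in mm/s. With until_force (N) it stops when the force on the tool has changed by that much, and returns True; else False.
- robot.set_joints(angles): joint-space move.
- robot.let_go() and robot.grab(): open the fingers fully, or close them until they stop; the grip force is fixed at half the most.
- robot.pause(seconds).
- planner.inverse_kinematics(position, orientation): joint angles nearest the present ones, or None.
- robot.sense(): the state.
- snapshot(name): name is "scene" or "top" or "wrist"; returns the picture (400x640x3 uint8, red, green, blue); there is no depth.
- camera_params(name): a dict with "K" (3x3 intrinsics, pixels), "T" (4x4, takes a point from camera to world coordinates); the wrist camera has in their place "hand_eye" (4x4, takes a point from camera to tool coordinates, whose origin is the TCP and whose axes are the flange's). Camera axes: x right, y down, z forward; pixel columns grow to the right and rows downward; lengths in mm; the calibration is good to about 2 mm. The wrist camera is an equidistant fisheye: a pixel r from the principal point sees the ray r / f radians off the axis. A picture is of the moment at which its call begins: read the wrist's pose just before it. camera_params takes no time and is no camera call.
A pose or a line that the arm cannot do raises robot.Unreachable and nothing moves.
- workorder.finish_job(): hands the job in; it is judged then, once.
The state is a dict: "time_s": time; "q": joint angles; "qvel": joint speeds; "joint_torque": joint torques, N m; "tool_pos": TCP position; "tool_rot": TCP orientation; "wrist_force": force on the tool from outside, world axes, zero at the start; "wrist_torque": the same for the moment, N m; "grip_width": finger opening in mm; "finger_force": force on a finger pad.
Only numpy, scipy, OpenCV 4.12 (cv2) and the standard library are available. Lean on these libraries where they do the work, as an engineer would, in place of code of your own. Each camera call takes 0.05 s, during which the arm holds its last target. There are 200 camera calls.

## Working session

There is one attempt and no reset: what is moved stays moved. The work goes in short steps, each a Python script; the robot and the scene stay as the last script left them, time stands still between calls to the robot, and variables do not carry over. Pictures are saved under pics/ and viewed, at most 14 in all, crops included, and the job is handed in when it is done.

```bash
mkdir -p pics
python3 - <<'E'
from cell import robot, snapshot, camera_params
import cv2
for n in("scene","top","wrist"):
    im=snapshot(n); cv2.imwrite(f"pics/{n}0.png",im[...,::-1]); print(n,camera_params(n))
s=robot.sense();print(s)
E
```

```text
scene {'K': array([[468.16094745,   0.        , 325.42145241],
       [  0.        , 468.16094745, 201.18150728],
       [  0.        ,   0.        ,   1.        ]]), 'T': array([[ 8.87112164e-02,  8.08156811e-01, -5.82248133e-01,
         1.24682833e+03],
       [ 9.95963112e-01, -6.39271264e-02,  6.30142966e-02,
        -1.33338026e+02],
       [ 1.37039831e-02, -5.85487737e-01, -8.10565426e-01,
         1.17002429e+03],
       [ 0.00000000e+00,  0.00000000e+00,  0.00000000e+00,
         1.00000000e+00]])}
top {'K': array([[444.86929904,   0.        , 319.02401862],
       [  0.        , 444.86929904, 204.82076801],
       [  0.        ,   0.        ,   1.        ]]), 'T': array([[ 1.45531978e-02, -9.95052031e-01,  9.82835730e-02,
         3.43899634e+02],
       [-9.99876016e-01, -1.38913441e-02,  7.41510728e-03,
        -7.11237439e+01],
       [-6.01312663e-03, -9.83793009e-02, -9.95130823e-01,
         1.24498932e+03],
       [ 0.00000000e+00,  0.00000000e+00,  0.00000000e+00,
         1.00000000e+00]])}
wrist {'K': array([[309.70691629,   0.        , 315.26395275],
       [  0
[... 457 characters left out ...]
 0.15, 'q': array([-1.37854999e+00,  3.07385000e-01,  1.50739160e+00,  3.52405058e-06,
        1.32842335e+00, -7.34893501e-02]), 'qvel': array([ 0.00192373, -0.00165171, -0.00283805, -0.00086523, -0.00270672,
       -0.00077371]), 'joint_torque': array([-2.47912358e-04, -4.57976604e+01, -2.52220523e+01, -1.87728451e-04,
        8.52511323e-03, -1.43657417e-05]), 'tool_pos': array([ 150.88897657, -554.30553646,  247.59500667]), 'tool_rot': array([ 9.91185782e-01,  1.32476787e-01, -4.59842148e-05, -8.02333370e-04]), 'wrist_force': array([-0.53215767,  0.51777653, -0.72889729]), 'wrist_torque': array([-0.00757073,  0.04273599,  0.0089928 ]), 'finger_force': 0.0, 'grip_width': 85.2310973171463}
```

View pics/scene0.png

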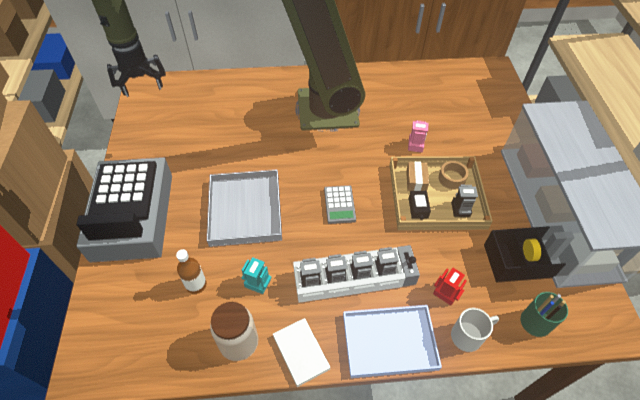

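View pics/top0.png

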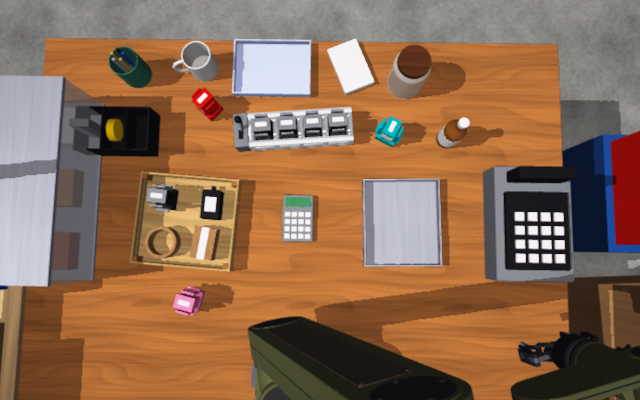

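The scene shows four packs in the charger (top px 262–340, 125), with the switch box at its +y end (240,130). The steel tray is at top (402,222) and the crate at (187,220). The flat pack candidates are (161,197), tall with grey tabs, and (212,203), low and black, which looks like the adapter. The pink (188,300), red (207,103) and turquoise (390,130) things are look-alikes. Next I'll enlarge the charger and crate to confirm.

Run:
```python
import cv2,numpy as np
t=cv2.imread("pics/top0.png")
a=cv2.resize(t[95:160,225:365],(800,371),interpolation=3)   # x5.714
cv2.imwrite("pics/c1.png",a)
b=cv2.resize(t[165:275,125:250],(600,528),interpolation=3)  # x4.8
cv2.imwrite("pics/c2.png",b)
```

```text
(no output)
```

View pics/c1.png

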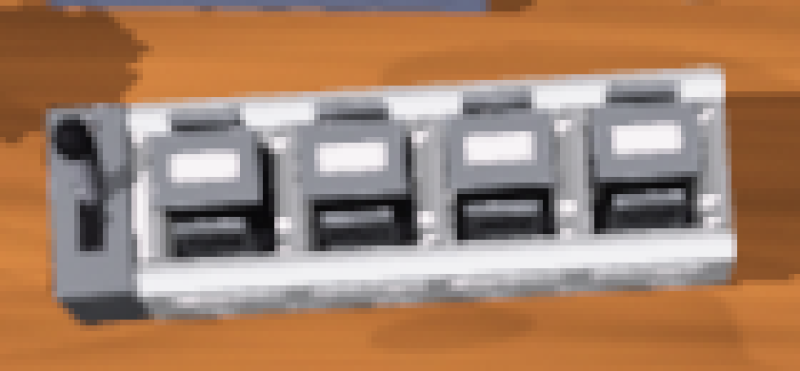

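View pics/c2.png

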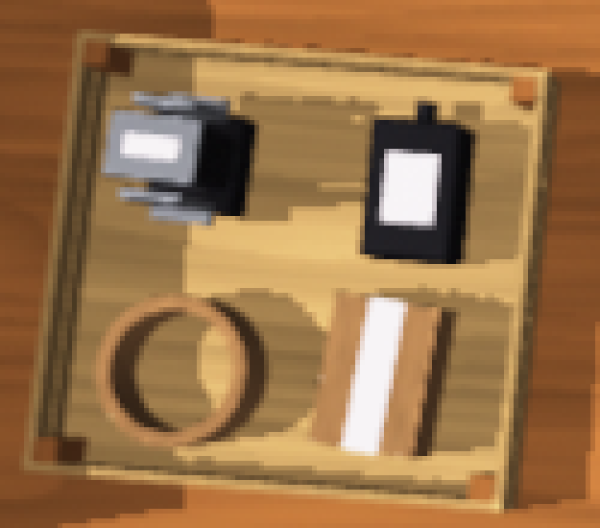

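```bash
cat > h.py <<'E'
import numpy as np, cv2
from cell import robot, planner, snapshot, camera_params, workorder
def ray(name,u,v,z):
    c=camera_params(name);d=c["T"][:3,:3]@np.linalg.solve(c["K"],[u,v,1]);o=c["T"][:3,3]
    return o+d*(z-o[2])/d[2]
def quat(th): return [np.cos(th/2),np.sin(th/2),0,0]   # tool x heading th, pointing down
def wproj(P,s):   # world point -> wrist pixel
    from scipy.spatial.transform import Rotation as R
    c=camera_params("wrist");H=c["hand_eye"];p=R.from_quat(s["tool_rot"]).inv().apply(np.array(P)-s["tool_pos"])
    q=H[:3,:3].T@(p-H[:3,3]);r=np.hypot(q[0],q[1]);a=np.arctan2(r,q[2])
    return c["K"][:2,2]+c["K"][0,0]*a*q[:2]/r
def wray(u,v,z,s):
    from scipy.spatial.transform import Rotation as R
    c=camera_params("wrist");H=c["hand_eye"];m=(np.array([u,v])-c["K"][:2,2])/c["K"][0,0];a=np.hypot(*m)
    d=np.r_[m/a*np.sin(a),np.cos(a)];Rw=R.from_quat(s["tool_rot"])
    d=Rw.apply(H[:3,:3]@d);o=s["tool_pos"]+Rw.apply(H[:3,3]);return o+d*(z-o[2])/d[2]
E
python3 - <<'E'
from h import *
k=5.714
L=np.array([ray("top",225+u/k-.4,95+v/k-.4,102) for u,v in[(204,165),(350,157),(499,148),(645,139)]])
print(L.round(1)); print(np.linalg.norm(np.diff(L,axis=0),axis=1)); d=L[0]-L[3]; print("yaw",np.arctan2(-d[0],d[1]))
print("knob",ray("top",225+75/k-.4,95+138/k-.4,95.5))
print("flat",ray("top",125+150/4.8-.4,165+145/4.8-.4,102))
T=[ray("top",u,v,34) for u,v in[(363,180),(440,180),(442,265),(364,265)]];print(np.array(T).round(1),np.mean(T,0))
T=[ray("top",125+u/4.8,165+v/4.8,48) for u,v in[(83,38),(550,72),(507,502),(30,462)]];print(np.array(T).round(1),np.mean(T,0))
E
```

```text
[[ 669.7   95.   102. ]
 [ 674.3   27.9  102. ]
 [ 679.5  -40.7  102. ]
 [ 684.6 -107.9  102. ]]
[67.34205605 68.74260492 67.3634889 ]
yaw 0.0730940139500574
knob [683.60472244 156.21220947  95.5       ]
flat [476.96888374 360.90822286 102.        ]
[[ 533.7 -182.    34. ]
 [ 536.6 -393.3   34. ]
 [ 305.2 -395.9   34. ]
 [ 302.1 -185.8   34. ]] [ 419.40616173 -289.2297304    34.        ]
[[542.9 421.5  48. ]
 [527.  155.   48. ]
 [285.2 171.2  48. ]
 [303.3 438.2  48. ]] [414.59066506 296.45790482  48.        ]
```

Run:
```python
from h import *
c=.073
for th in(c+np.pi/2,c-np.pi/2):
    for p in([670,95,250],[685,-108,250],[419,-289,200],[477,361,250],[690,156,200],[370,-340,90],[620,0,300]): print(th.__round__(2),p,planner.inverse_kinematics(p,quat(th)))
```

```text
1.64 [670, 95, 250] [ 7.84503158e-02  4.47919711e-01  1.27412328e+00 -4.44089210e-16
  1.41954966e+00  5.45031581e-03]
1.64 [685, -108, 250] [-2.17268721e-01  4.71898922e-01  1.23280530e+00 -4.44089210e-16
  1.43688843e+00 -2.90268721e-01]
1.64 [419, -289, 200] [-6.86807879e-01  2.59768024e-01  1.71102278e+00 -4.44089210e-16
  1.17080185e+00 -7.59807879e-01]
1.64 [477, 361, 250] [ 5.77244510e-01  3.37769225e-01  1.45430223e+00 -4.44089210e-16
  1.34952120e+00  5.04244510e-01]
1.64 [690, 156, 200] [ 1.62659536e-01  5.24128596e-01  1.26727300e+00 -4.44089210e-16
  1.35019106e+00  8.96595359e-02]
1.64 [370, -340, 90] [-8.27249932e-01  3.88299236e-01  1.86055960e+00 -4.44089210e-16
  8.92733816e-01 -9.00249932e-01]
1.64 [620, 0, 300] [-6.81171806e-02  3.37575338e-01  1.32769367e+00 -4.44089210e-16
  1.47632364e+00 -1.41117181e-01]
-1.5 [670, 95, 250] None
-1.5 [685, -108, 250] None
-1.5 [419, -289, 200] [-6.86807879e-01  2.59768024e-01  1.71102278e+00 -4.44089210e-16
  1.17080185e+00  2.38178477e+00]
-1.5 [477, 361, 250] [ 5.77244510e-01  3.37769225e-01  1.45430223e+00 -4.44089210e-16
  1.34952120e+00 -2.63734814e+00]
-1.5 [690, 156, 200] None
-1.5 [370, -340, 90] [-8.27249932e-01  3.88299236e-01  1.86055960e+00 -4.44089210e-16
  8.92733816e-01  2.24134272e+00]
-1.5 [620, 0, 300] None
```

Run:
```python
from h import *
th=.073+np.pi/2
robot.reach([677,-10,300],quat(th)); s=robot.sense(); im=snapshot("wrist")[...,::-1].copy()
for p in([669.7,95,102],[674.3,27.9,102],[679.5,-40.7,102],[684.6,-107.9,102],[685.2,156.8,95.5]):
    q=wproj(p,s);print(q.round(1)); cv2.circle(im,tuple(int(round(x)) for x in q),2,(0,0,255),-1)
print(s["tool_pos"],s["time_s"],s["tool_rot"])
np.save("pics/s1.npy",np.r_[s["tool_pos"],s["tool_rot"]])
cv2.imwrite("pics/w1.png",cv2.resize(im,(800,500),interpolation=3))
```

```text
[315.6  78.1]
[315.4 142.2]
[315.7 205.6]
[315.9 261. ]
[334.4  24.8]
[676.84851152 -11.20445862 299.95721284] 2.8333 [ 6.81404439e-01  7.31907057e-01 -2.12219386e-04  7.33673899e-05]
```

View pics/w1.png

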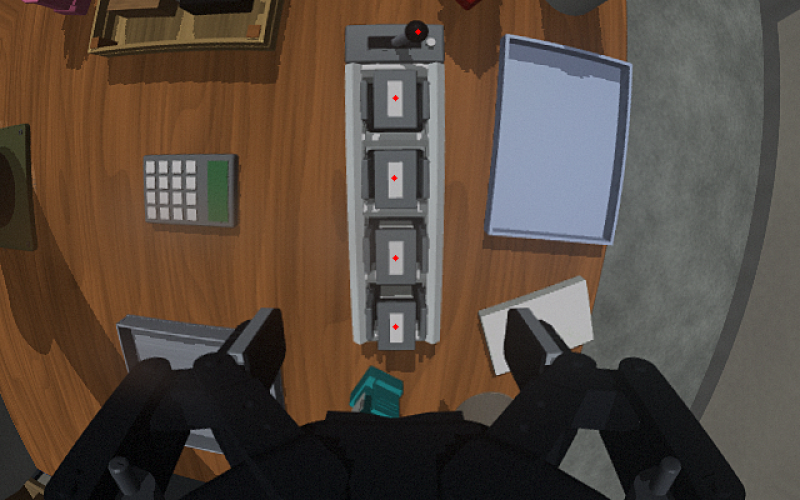

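The projected label and knob points fall exactly on the wrist view (knob at 417,31; labels down column 395), so the charger pose is confirmed. Next I'll switch the charger off.

```bash
cat >> h.py <<'E'
C=.073; ex=np.array([np.cos(C),np.sin(C),0]); ey=np.array([-np.sin(C),np.cos(C),0])
B1=np.array([669.7,95,0]); BAY=[B1-ey*67.8*i for i in range(4)]
PIV=B1+61*ey
up=lambda p,z: np.array([p[0],p[1],z])
Q=quat(C+np.pi/2)
E
python3 - <<'E'
from h import *
robot.grab()
p=PIV+(21.5+45)*ex
robot.reach(up(p,200),Q)
print(robot.servo_line(up(p,104),200,until_force=15), robot.sense()["tool_pos"])
e=PIV-8*ex
print(robot.servo_line(up(e,104),80,until_force=9)); s=robot.sense(); print(s["tool_pos"],(s["tool_pos"]-PIV)@ex,s["wrist_force"],s["grip_width"])
robot.servo_line(up(s["tool_pos"]+8*ex,104),80)
robot.servo_line(up(s["tool_pos"]+8*ex,160),200)
robot.reach([677,-10,300],Q); s=robot.sense(); im=snapshot("wrist")[...,::-1].copy()
print(s["time_s"], wproj(up(PIV-21.5*ex,95.5),s))
cv2.imwrite("pics/w2.png",cv2.resize(im[0:110,250:400],(750,550),interpolation=3))
E
```

```text
False [732.66938216 159.58238355 105.62433974]
True
[665.25608149 156.11047055 105.80917123] 0.02502028591732705 [ 2.75123143 -0.4701279   1.86971051] 0.2230890428115956
7.5 [296.4970361  26.2120407]
```

View pics/w2.png

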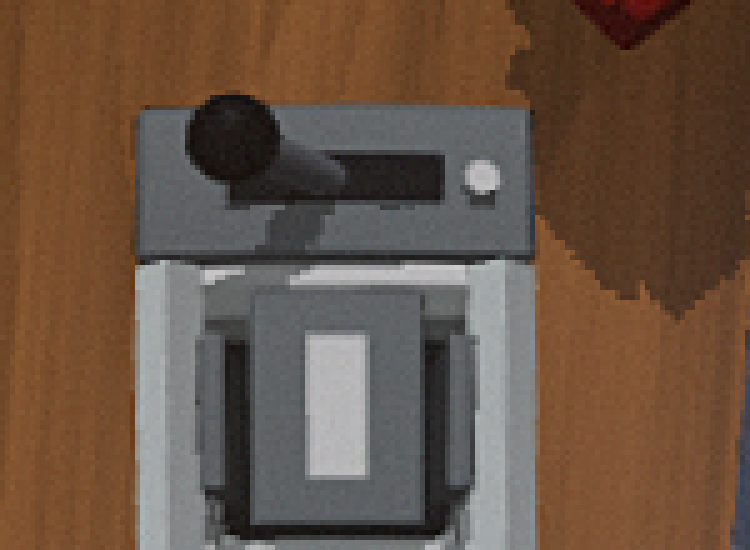

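The knob now sits at (296.6, 27.6), exactly where "off" is predicted. Now the first pack: bay 4 to the far tray slot.

```bash
cat >> h.py <<'E'
TC=np.array([419.4,-289.2,0]); tx=np.array([np.cos(.015),np.sin(.015),0]); ty=np.array([-tx[1],tx[0],0])
QT=quat(.015+np.pi/2)
def move_pack(i,sx,sy,zg=88):
    b=BAY[i]; t=TC+tx*sx*53+ty*sy*46
    robot.let_go(); robot.reach(up(b,190),Q)
    f=robot.servo_line(up(b,zg),120,until_force=20); z0=robot.sense()["tool_pos"][2]
    robot.grab(); s=robot.sense(); print("grab",f,z0,s["grip_width"],s["finger_force"],s["wrist_force"].round(1))
    robot.servo_line(up(b,230),120); s=robot.sense(); print("lift",s["grip_width"],s["finger_force"],s["wrist_force"].round(1))
    if s["grip_width"]<35: raise SystemExit("lost")
    robot.reach(up(t,220),QT); robot.servo_line(up(t,110),200)
    f=robot.servo_line(up(t,zg-9),40,until_force=6); print("put",f,robot.sense()["tool_pos"])
    robot.let_go(); robot.servo_line(up(t,200),200); print(robot.sense()["time_s"])
E
python3 - <<'E'
from h import *
move_pack(3,1,-1)
s=robot.sense();cv2.imwrite("pics/w3.png",cv2.resize(snapshot("wrist")[...,::-1],(800,500)))
E
```

```text
grab False 89.040576608316 36.71821938547289 62.51002550125122 [-2.5  0.7 12.8]
lift 36.68865135839506 60.762237310409546 [-0.1  0.2 -4.4]
put True [ 472.94342502 -334.39929756   87.32399861]
15.55
```

View pics/w3.png

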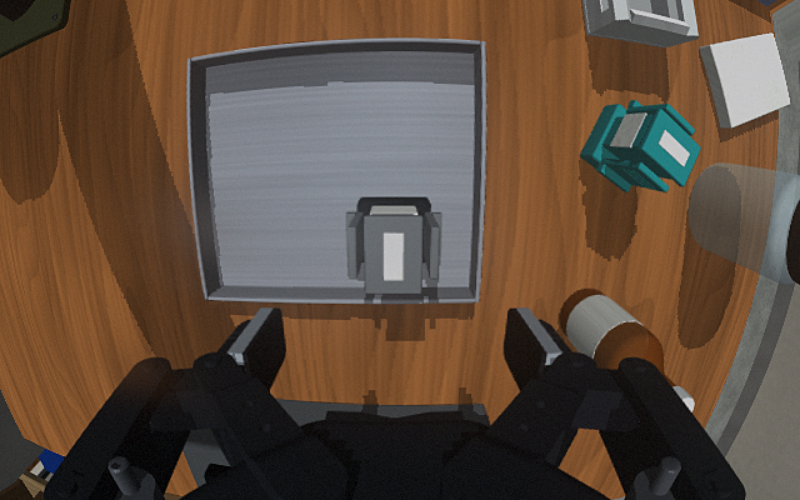

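The pack stands upright in the tray at px (393,255), clear of the rim. I'll move the other three the same way.

Run:
```python
from h import *
move_pack(2,-1,-1); move_pack(1,1,1); move_pack(0,-1,1)
robot.reach([400,-330,320],QT)
cv2.imwrite("pics/w4.png",cv2.resize(snapshot("wrist")[...,::-1],(640,400)))
robot.reach([457,270,330],QT); s=robot.sense(); np.save("pics/s5.npy",np.r_[s["tool_pos"],s["tool_rot"]])
im=snapshot("wrist")[...,::-1]; cv2.imwrite("pics/raw5.png",im); cv2.imwrite("pics/w5.png",cv2.resize(im,(800,500),interpolation=3))
```

```text
grab False 88.7985250972683 36.43513532447269 62.42342233657837 [-3.4  0.5 12.5]
lift 36.679843658638156 60.547685623168945 [ 0.2 -0.3 -3.1]
put True [ 367.0098194  -336.0301968    87.25546967]
24.1417
grab False 88.77872440994975 36.49013848820911 62.57028579711914 [-3.7  0.7 13.2]
lift 36.20758322914124 60.46866416931152 [-0.4 -0.8 -4.2]
put True [ 471.59465993 -242.43567499   87.17853235]
32.7583
grab False 88.8368931459099 36.68511844832725 62.518218755722046 [-4.5 -1.3 12.4]
lift 36.50544912880867 60.42556285858154 [ 0.3  0.1 -3.2]
put True [ 365.62395933 -244.06092947   87.06968936]
41.5
```

View pics/w4.png

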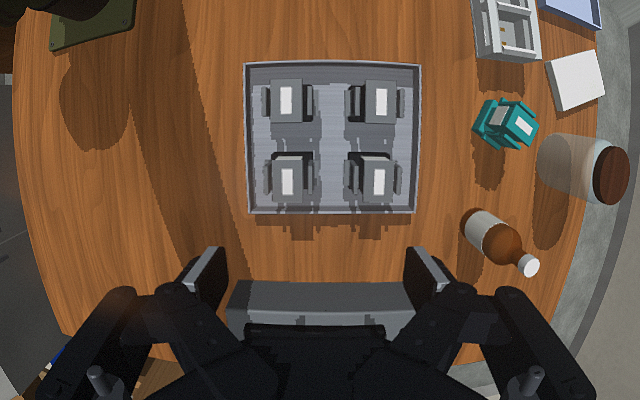

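View pics/w5.png

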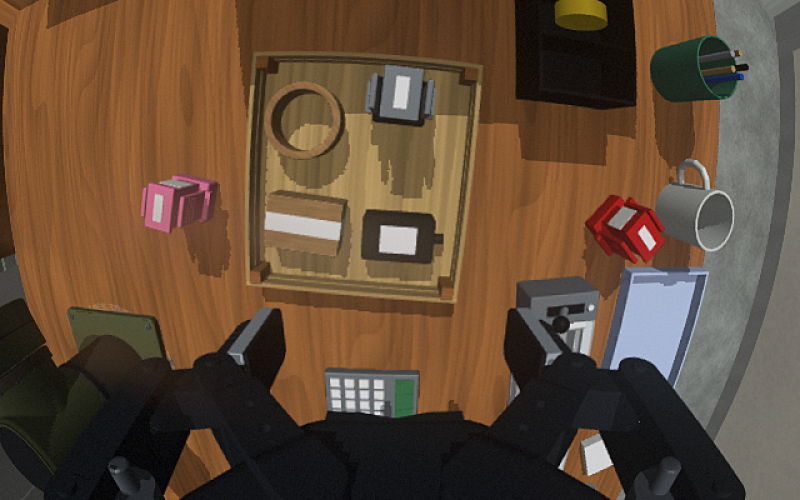

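All four packs stand in the tray. The flat pack is at (401,92) in the 800-px wrist view: tall, black and grey, with side tabs. The others are the adapter (398,240), which is low and has a plug, and the pink (178,203) and red (625,228) look-alikes. Now a closer look at the flat pack.

Run:
```python
from h import *
robot.reach([477,285,240],QT); s=robot.sense(); np.save("pics/s6.npy",np.r_[s["tool_pos"],s["tool_rot"]])
im=snapshot("wrist")[...,::-1]; cv2.imwrite("pics/raw6.png",im)
print(s["tool_pos"],wproj([477,361,102],s))
cv2.imwrite("pics/w6.png",cv2.resize(im[50:230,210:430],(770,630))[:600])
```

```text
[477.01993542 284.27219961 239.67092946] [316.71686691 104.12250655]
```

View pics/w6.png

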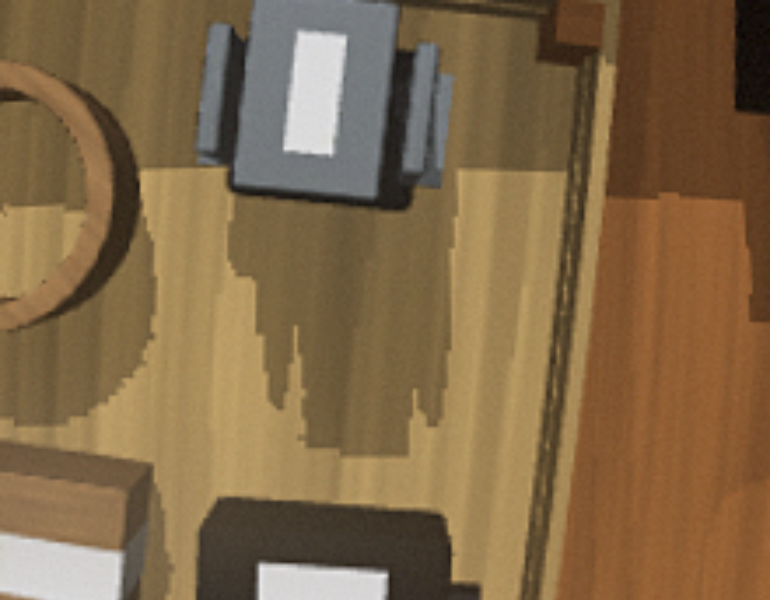

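Run:
```python
from h import *
S=[dict(tool_pos=a[:3],tool_rot=a[3:]) for a in(np.load("pics/s5.npy"),np.load("pics/s6.npy"))]
for z in(94,98,102,106,110): print(z,ray("top",155.85,194.8,z).round(1),wray(320.6,73.4,z,S[0]).round(1),wray(300,76.4,z,S[1]).round(1))
c=[wray(210+u/3.5-.3,50+v/3.5-.3,102,S[1]) for u,v in[(299,30),(346,34),(334,157),(285,152)]];print(np.array(c).round(1))
d=c[1]-c[0]+c[2]-c[3];print(np.arctan2(d[1],d[0])); d=c[0]-c[3]+c[1]-c[2];print(np.arctan2(-d[0],d[1]))
```

```text
94 [477.9 363.9  94. ] [462.1 386.1  94. ] [462.3 385.6  94. ]
98 [477.5 362.4  98. ] [462.1 385.5  98. ] [462.5 385.1  98. ]
102 [477.  360.9 102. ] [462.  384.9 102. ] [462.7 384.6 102. ]
106 [476.5 359.4 106. ] [461.9 384.4 106. ] [462.9 384.1 106. ]
110 [476.1 357.9 110. ] [461.9 383.8 110. ] [463.1 383.6 110. ]
[[458.4 400.4 102. ]
 [469.6 399.5 102. ]
 [467.2 369.  102. ]
 [455.4 370.2 102. ]]
-0.0953215597665785
-0.08851680959161103
```

The flat pack was knocked about 27 mm aside since the first picture. Both wrist views now agree on (462.5, 384.6) and yaw −0.09, so I'll grasp it there.

Run:
```python
from h import *
p=np.array([462.5,384.6,0]); q=quat(-.09+np.pi/2)
robot.reach(up(p,190),q)
cur=snapshot("wrist")  # before the descent, for the record
cv2.imwrite("pics/raw7.png",cur[...,::-1])
print(robot.servo_line(up(p,90),120,until_force=15)); z0=robot.sense()["tool_pos"]
robot.grab(); s=robot.sense(); print(z0,s["tool_pos"],s["grip_width"],s["wrist_force"].round(1))
robot.servo_line(up(p,250),120); s=robot.sense(); print(s["grip_width"],s["finger_force"],s["wrist_force"].round(1))
b=BAY[0]; robot.reach(up(b,240),Q); robot.servo_line(up(b,170),100); s=robot.sense()
im=snapshot("wrist")[...,::-1]; cv2.imwrite("pics/raw8.png",im); cv2.imwrite("pics/w8.png",cv2.resize(im,(800,500),interpolation=3)); print(s["tool_pos"],s["time_s"])
```

```text
False
[463.16732308 384.82757329  90.73604604] [462.30078116 385.18835603  92.77030305] 36.2813591255084 [-4.3 -0.9 15. ]
36.2155221440537 60.43763995170593 [-0.5 -0.3 -4.2]
[670.27976124  95.23602761 170.62665527] 50.6667
```

View pics/w8.png

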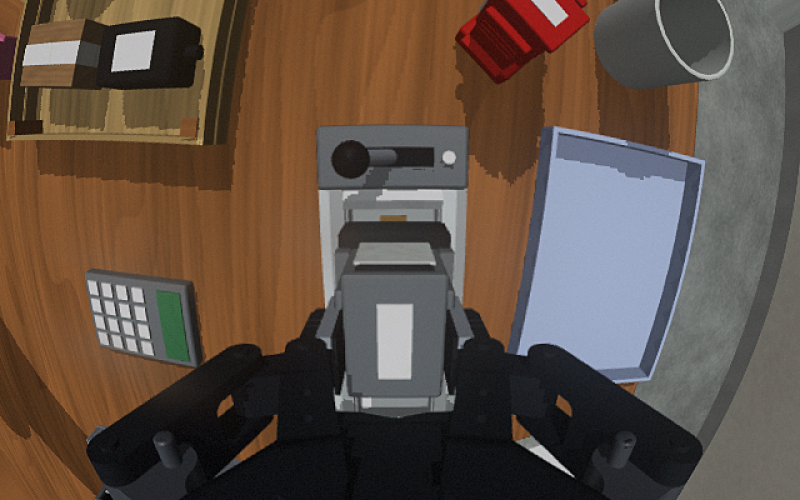

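The pack is held straight, with its label at (394,342) and empty bay 1 beneath it. I'll check its offset and lower it.

Run:
```python
from h import *
s=robot.sense(); w=wray(394/1.25-.1,342/1.25-.1,s["tool_pos"][2]+11.3,s); off=w-s["tool_pos"]; print("offset x,y",off@ex,off@ey)
b=BAY[0]-ey*np.clip(off@ey,-2,2)
robot.servo_line(up(b,115),80)
f=robot.servo_line(up(b,87),35,until_force=15); s=robot.sense(); print(f,s["tool_pos"],s["wrist_force"].round(1))
```

```text
offset x,y -0.19238287961964384 3.0144043975124544
True [669.73241854  92.86787574  95.93584278] [-2.2 -0.9  5.6]
```

Run:
```python
from h import *
t=robot.sense()["tool_pos"]
print(robot.servo_line(t-[0,0,5],30,until_force=15)); s=robot.sense(); print(s["tool_pos"],s["wrist_force"].round(1))
robot.let_go(); t=robot.sense()["tool_pos"]; robot.servo_line(up(t,220),150)
robot.reach(up(B1-55*ey,240),Q); s=robot.sense(); np.save("pics/s9.npy",np.r_[s["tool_pos"],s["tool_rot"]])
im=snapshot("wrist")[...,::-1]; cv2.imwrite("pics/raw9.png",im); cv2.imwrite("pics/w9.png",cv2.resize(im[30:180,220:420],(800,600),interpolation=3))
print(s["tool_pos"],wproj(up(B1,102),s),wproj(up(B1,106),s),s["time_s"])
```

```text
True
[669.88838915  92.91273051  95.99954404] [-1.   0.3  5.5]
[673.56481736  38.87030207 239.17860042] [315.52774621 128.42034867] [315.53129089 128.61081958] 54.225
```

View pics/w9.png

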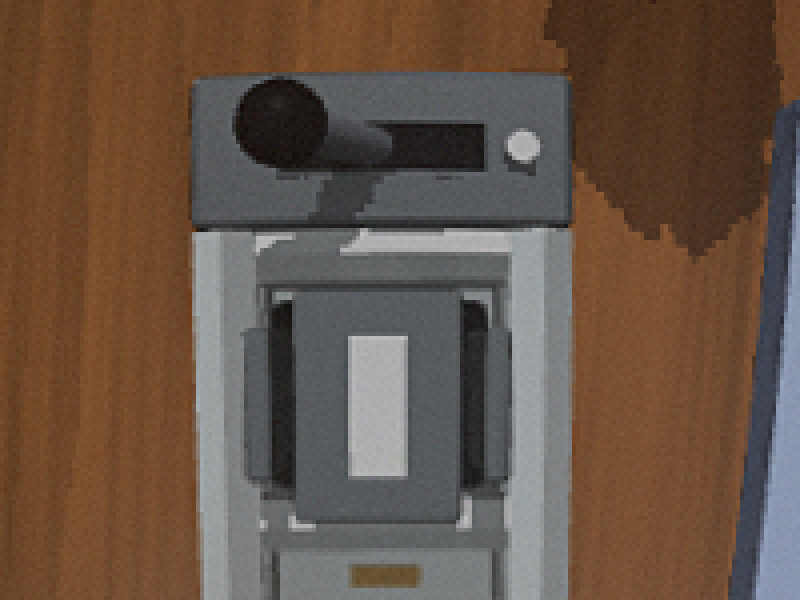

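The label is at (314.5, 131.7) in raw pixels, about 2 mm off the bay centre. Both tabs are out: 267 px across, about 58 mm. I'll press lightly on the cap with closed fingers to verify its height, then switch the charger on.

Run:
```python
from h import *
robot.grab(); b=B1-2*ey
robot.reach(up(b,150),Q); f=robot.servo_line(up(b,111),30,until_force=20); s=robot.sense(); print(f,s["tool_pos"],"tip",s["tool_pos"][2]-17,s["wrist_force"].round(1))
robot.servo_line(up(b,190),200)
```

```text
True [669.77956068  93.06698704 119.10162611] tip 102.10162611479625 [-1.2 -0.2  4.8]
```

Cap top is at 102.1 mm, so the pack is fully home. Now the switch.

Run:
```python
from h import *
p=PIV-(21.5+45)*ex
robot.reach(up(p,200),Q)
print(robot.servo_line(up(p,104),200,until_force=15))
print(robot.servo_line(up(PIV+8*ex,104),80,until_force=9)); s=robot.sense(); print((s["tool_pos"]-PIV)@ex,s["wrist_force"])
t=s["tool_pos"]-8*ex
robot.servo_line(up(t,104),80); robot.servo_line(up(t,160),200)
robot.reach(up(B1-70*ey,300),Q); s=robot.sense(); im=snapshot("wrist")[...,::-1]; top=snapshot("top")[...,::-1]
print(s["time_s"],wproj(up(PIV+21.5*ex,95.5),s))
o=np.hstack([cv2.resize(im[0:200,200:440],(480,400)),cv2.resize(top[160:280,350:446],(320,400))])
cv2.imwrite("pics/w10.png",o)
```

```text
False
True
-42.86172030628607 [-1.39717611 -0.06327903  2.14215374]
60.0833 [337.747339    57.26343839]
```

View pics/w10.png

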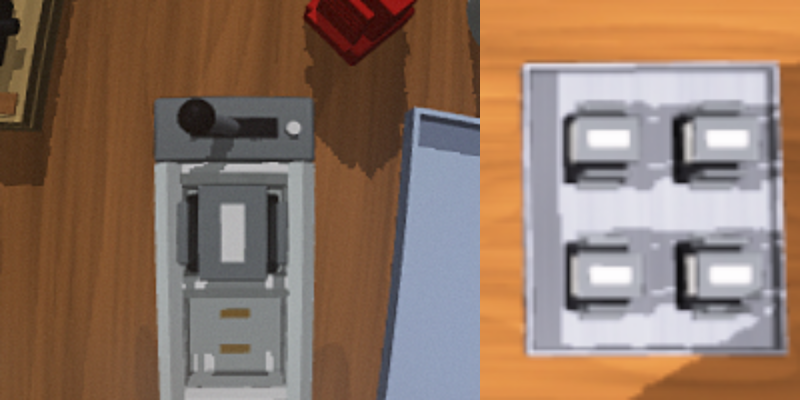

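The four packs stand well in the tray, but the knob is at (297.5, 58.5), still off: the push stopped at first contact. I'll repeat it with a higher force threshold.

Run:
```python
from h import *
p=PIV-(21.5+40)*ex
robot.reach(up(p,170),Q)
print(robot.servo_line(up(p,104),200,until_force=15))
print(robot.servo_line(up(PIV+2*ex,104),50,until_force=25)); s=robot.sense(); print((s["tool_pos"]-PIV)@ex,s["wrist_force"])
t=s["tool_pos"]-10*ex
robot.servo_line(up(t,104),80); robot.servo_line(up(t,160),200)
robot.reach(up(B1-70*ey,300),Q); s=robot.sense(); im=snapshot("wrist")[...,::-1]
print(s["time_s"],wproj(up(PIV+21.5*ex,95.5),s))
cv2.imwrite("pics/w11.png",cv2.resize(im[0:200,200:440],(720,600)))
```

```text
False
False
-1.2731423975530956 [-7.21231788 -1.28313621  1.80955683]
64.425 [337.33975903  57.23710612]
```

View pics/w11.png

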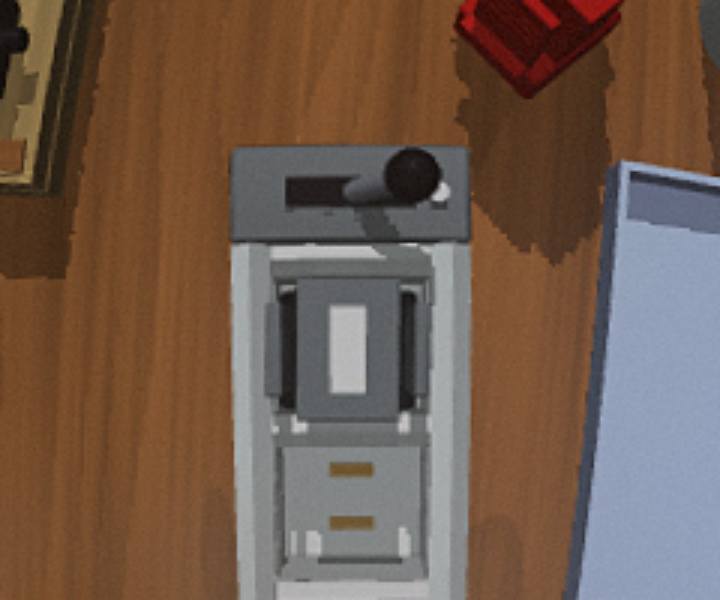

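The knob is at (412,175)/3, i.e. (337.3, 58), which matches the predicted full-on position, and the pack is still home. Handing in.

```bash
python3 -c "
from h import *
print(workorder.finish_job())"
```

```text
the job is handed in; nothing more can be done
None
```

The job is done and handed in at about 65 s on the robot's clock: all four full packs stand in the tray, the flat pack is locked in the end bay and the charger is on again; the hand-in returned no verdict.

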